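Put the bench lathe into gear

ROBOT

A 6-joint arm with a two-finger parallel gripper is mounted at the origin on the work surface. World frame = base frame: x ahead of the robot, y to its left, z up, the work surface at z = 0. Lengths are in m, angles in rad, forces in N, time in s.
With the tool pointing down it reaches from about 0.3 to 0.95 m from the base axis. Payload 3.1 kg.
Tool frame: the origin (TCP) lies on the mounting face of the last link; the fingertips stand 173 mm ahead of it and the grasp point (between the pads) lies ahead of it (arm.hold_point_z is the z of the grasp point in the tool frame, in m); z points along the fingers, y is the direction in which the jaws open and shut (so a half turn about z gives the same grasp; the last joint's range is limited). The gripper opens to 85 mm and grips with 20 to 120 N. Pads are 22 mm wide; open, the fingers measure 114 mm over their backs; the gripper's body (76 mm by 85 mm) begins 54 mm behind the grasp point. The pads swing forward as they close: fully open they stand 13 mm farther back than shut.
Start: joints at [-1.417, 0.308, 1.634, -0, 1.2, -0.07], TCP at [0.139, -0.609, 0.405] pointing down, gripper open.
Joint ranges: [-3.06, 3.06], [-0.79, 1.96], [0.05, 2.63], [-1.19, 4.34], [0.05, 2.64], [-2.94, 2.94]. Speed limits (rad/s): [2.79, 2.79, 3.14, 3.14, 3.14, 3.14].

INTERFACE

Orientations are given as a rotation vector (axis times angle).
In Python, from plant import arm gives the robot as it stands.
- The arm moves only by the tool jog_arm, never from a script. Its argument "steps" is a list of rows, each an object with "offset": the shift along the tool's x, y, z in mm, a list of three; "rotation": the turn, a rotation vector about the tool's x, y, z in degrees, a list of three; "claw": the opening in per cent of the stroke, from 0 (shut) to 100 (fully open). A call has exactly 8 rows; each row shifts and turns the commanded pose from where the row before left it, along the tool's axes as they then stand; what a row does not reach is not made up. A row lasts 1/12 s, in which the tool goes at most 41.7 mm and 7.16 degrees, less where a joint would pass 70% of its speed; a pose out of reach is approached as far as the arm can. A call is refused whole if a number of a shift passes 41.7 or a number of a turn 7.16, either way. A call with a gripper value outside its range is refused whole. The fingers move at their own pace and stop on an object; "squeeze" is the grip in N (left out, the last holds). Time passes only in rows, so rows that do not move let the fingers close, or fill a call up. It gives the time, the measured TCP pose, the force and the opening at its end, in the units of the state.
- arm.get_obs(): the state, without advancing time (a new reading comes with each control period).
- arm.get_image(name): name is "side" or "top" or "wrist"; returns a dict with "frame" (420x560x3 uint8, red, green, blue), "K" (3x3 intrinsics, pixels), "D" ([k1, k2, p1, p2, k3] as OpenCV has them; the pictures are not rectified), "rvec" (rotation vector, rad) and "tvec" (3), from world to camera coordinates, as OpenCV has them; the wrist camera has in their place "mount" (4x4, takes a point from camera to tool coordinates, whose origin is the TCP and whose axes are the flange's). Camera axes: x right, y down, z forward; pixel columns grow to the right and rows downward; lengths in m; the calibration is good to about 2 mm. A picture is of the moment at which its call begins: read the wrist's pose just before it. There is no depth.
- arm.job_done(): hands the job in, once; it reports no verdict.
Trained networks look in the newest picture that a camera, given by its name, has taken for a name from the list of things; names that differ only in an ending like _2 or _b are one class to them, and where a whole thing is asked for, a point or a joint stands for the part that bears it (a point fixed in the world has none). Each returns a list of dicts, best first, with "score" (0 to 1); they miss things now and then, are a little off and sometimes report something else, mostly with a low value. They report only what shows in the picture. A call takes as long as a camera call.
- arm.search_frame(camera, target): "bbox" ([left, top, width, height] in pixels, round what is visible of it).
- arm.mark_of(camera, target): "pixel" ([column, row] in pixels: a listed point, or the origin of a listed thing).
The state is a dict: "t": time; "q": joint angles; "qvel": joint speeds; "effort": joint torques, N m; "tcp_pos": TCP position; "eef_rot": TCP orientation; "wrist_force": force on the tool from outside, world axes, zero at the start; "ft_torque": the same for the moment, N m; "opening": finger opening in m.
Only numpy, scipy, OpenCV 4.12 (cv2) and the standard library are available. Lean on these libraries where they do the work, as an engineer would, in place of code of your own. Each camera call takes 0.05 s, during which the arm holds its last target. There are 200 camera calls.

TASK

Put the lathe into gear: ease the black gear knob towards the handwheel until the teeth touch, rock the handwheel gently until they drop into mesh, then push the knob fully home and let go. Do not force the knob against the teeth, do not drag the braked sleeve round once the teeth have caught, and leave the other things on the bench and the bed alone.

Things in the scene. Friction and masses are not known exactly. Their poses are not given: they have to be found in the camera images.
- lathe: grey bench wood lathe, bolted down. Origin on the bench under the headstock; y runs along the spindle from chuck to handwheel, z up. Spindle axis at x 0, 150 above the bench. Along y: chuck -157 to -95, rear bearing -85 to -60, brake drum -61 to -11, sliding toothed sleeve, spindle's toothed ring 56 to 80, front bearing 85 to 110, handwheel 152 to 168. Bearings 192 high. Bed and tailstock run on to y -462.
- wheel_top (a point): highest point of the handwheel's rim, mid-thickness; fixed to the lathe. The wheel is a plain aluminium disc 130 in diameter, 16 thick, on the spindle's outer end, its top 215 above the bench, with flat sides to pinch from above; 42 free between it and the bearing block. It turns about the lathe's y axis; out of gear it takes 3 to 6 N at the rim.
- wheel_centre (a point): handwheel's centre, on the spindle axis, 65 below wheel_top; fixed to the lathe. Turning the wheel up to 0.45 rad from its start, one way or the other (which is not known), brings teeth and gaps opposite; a gap is open over some 0.18 rad, gaps lie 0.785 rad apart. In gear the wheel has that much play, then comes up firm against the braked sleeve.
- knob_grip (a point): middle of the gear knob: upright black cylinder 26 in diameter, 34 high, top 242 above the bench, on a 12 mm stem, on the robot's side of the headstock (lathe x -78). Slides along the lathe's +y, towards the handwheel. Let go while the teeth block, it slips back until it is about 4 mm ahead of the fork and goes on pressing it with 6 N.
- gear_knob (a joint): travel of the gear knob, m: 0 out of gear, grows towards the handwheel, 0.023 fully home at its stop. Starts at 0 to 0.004. It slides stiffly (about 6 N) and stays where left. A spring links it to the shift fork: once the teeth stop the fork, the knob can run ahead and the push rises by 1.4 N per mm above the 6 N.
- fork (a point): top of the fork's brass collar (26 in diameter) on the shift rail; slides with fork and sleeve, 47 ahead of knob_grip when unloaded. At lathe y 27 the teeth meet; from the start position they are always end to end and stop it there. When teeth face gaps the sprung fork moves on by itself as far as the knob has been pushed; fully home is lathe y 40.
- wax_tin: round metal tin, 70 across, 30 high, standing on the bed between chuck and tailstock; bystander, leave alone. Origin at its underside.
- chuck_key: T-shaped steel key, 90 x 90, 12 thick, lying on the bench; bystander, leave alone. Origin at its underside.
- gear_cover: the sheet cover taken off the headstock, 124 x 170, 87 high, standing on the bench to the left; bystander, leave alone. Origin at its underside.
- chisel: small turning chisel, 240 long, lying on the bench on the robot's side; bystander, leave alone. Origin at its underside.
- square: try square, 120 x 160, lying on the bench on the robot's side; bystander, leave alone. Origin at its underside.
- oil_bottle: white oil bottle, 56 across, 130 high, standing beyond the lathe; bystander, leave alone. Origin at its underside.
- blank: round wooden turning blank, 56 across, 140 long, lying beyond the lathe; bystander, leave alone. Origin at its underside.
- fork_spring (a joint): how far the knob has run ahead of the brass shift fork against its spring, m: 0 unloaded, 1.4 N per mm. Over 0.009 the knob is being forced (over 12 N on the teeth, about 18 N of push).
- dog_sleeve (a joint): turn of the steel sleeve the fork moves, rad, 0 at the start, about the lathe's y axis (positive: its top goes to the lathe's +x). Sleeve and spindle ring each have 8 square teeth on their facing ends (outer diameter 84). The motor brake holds it; in gear, about 14 N at the handwheel's rim drags it round, which must not happen (0.2 rad is too much).

How it is judged:
By the outcome, as a careful person would: the job done as asked, in the order asked, and still so for the second after the job is handed in, with the robot touching nothing.
It also fails if it takes over 61 s, if anything falls off the work surface, if the arm or the gripper's body presses on something with over 40 N, if the wrist force passes 120 N, or if a joint passes its speed limit or range.

## Working session

There is one attempt and no reset: what is moved stays moved. The work goes in short steps, Python scripts to look and compute and a tool call to move; the robot and the scene stay as the last step left them, time stands still between calls to the robot, and variables do not carry over. Pictures are saved under pics/ and viewed, about 8 in all and at most 12, crops included, and the job is handed in when it is done.

Besides the shell and the picture viewer there is one more tool, called after ">>>" by a JSON object that holds its "api" and its "payload", one argument or row to a line. jog_arm: Moves the arm, as the interface text tells. Its arguments: {"type":"object","properties":{"steps":{"type":"array"},"squeeze":{"type":"number"}},"required":["steps"]}

```bash
mkdir -p pics; ls; cat > h.py <<'E'
import numpy as np, cv2, json
from plant import arm
def R(v): return cv2.Rodrigues(np.array(v,float))[0]
def cam(name):
    o=arm.get_obs(); im=arm.get_image(name)
    if 'mount' in im:
        M=np.array(im['mount']); T=np.eye(4); T[:3,:3]=R(o['eef_rot']); T[:3,3]=o['tcp_pos']
        W=T@M; Rc=W[:3,:3].T; t=-Rc@W[:3,3]
    else: Rc=R(im['rvec']); t=np.array(im['tvec']).ravel()
    return dict(f=im['frame'],K=np.array(im['K']),D=np.array(im['D']),R=Rc,t=t)
def save(c,n): cv2.imwrite('pics/'+n,c['f'][:,:,::-1])
def ray(c,px):
    u=cv2.undistortPoints(np.array([[px]],float),c['K'],c['D'])[0,0]
    d=c['R'].T@np.array([u[0],u[1],1]); return -c['R'].T@c['t'], d/np.linalg.norm(d)
def atz(c,px,z):
    o,d=ray(c,px); return o+d*(z-o[2])/d[2]
def tri(rs):
    A=np.zeros((3,3));b=np.zeros(3)
    for o,d in rs:
        P=np.eye(3)-np.outer(d,d);A+=P;b+=P@o
    x=np.linalg.solve(A,b); return x,[float(np.linalg.norm((np.eye(3)-np.outer(d,d))@(x-o))) for o,d in rs]
def proj(c,X): return cv2.projectPoints(np.array(X,float).reshape(-1,1,3),cv2.Rodrigues(c['R'])[0],c['t'],c['K'],c['D'])[0][:,0]
E
python3 - <<'E'
from h import *
np.set_printoptions(precision=4,suppress=True)
print(arm.get_obs(),arm.hold_point_z)
for n in ['side','top']:
    c=cam(n);save(c,n+'0.png');print(n,'cam at',-c['R'].T@c['t'])
    for t,z in [('wheel_top',.215),('wheel_centre',.15),('knob_grip',.225),('fork',.2),('lathe',0),('chuck_key',0),('chisel',0),('square',0),('gear_cover',0),('oil_bottle',0)]:
        for m in arm.mark_of(n,t)[:2]: print(t,np.round(m['pixel'],1),round(m['score'],2),atz(c,m['pixel'],z))
E
```

```text
pics
{'t': 0.0, 'q': array([-1.4167,  0.309 ,  1.6352,  0.    ,  1.1997, -0.0697]), 'qvel': array([ 0.0001, -0.002 , -0.0021,  0.0004, -0.    , -0.0017]), 'effort': array([ -0.0015, -41.5254, -27.6663,   0.    ,   0.0103,  -0.    ]), 'tcp_pos': array([ 0.1386, -0.609 ,  0.4034]), 'eef_rot': array([-3.1197, -0.3505,  0.0001]), 'wrist_force': array([-0.7059, -0.1859,  0.0892]), 'ft_torque': array([ 0.0024,  0.0452, -0.0273]), 'opening': 0.08527116247854888} 0.1547
side cam at [ 0.3559 -0.8282  0.8923]
wheel_top [256.8 178.3] 0.61 [0.5016 0.1765 0.215 ]
wheel_top [267.5 398.9] 0.37 [ 0.4194 -0.4199  0.215 ]
wheel_centre [256.  199.4] 0.61 [0.4977 0.1772 0.15  ]
knob_grip [252.3 227.5] 0.97 [ 0.4591 -0.0233  0.225 ]
fork [244.  235.6] 0.9 [ 0.441 -0.017  0.2  ]
lathe [279.2 284.9] 0.82 [0.5247 0.0116 0.    ]
chuck_key [219.1 308. ] 0.88 [ 0.3697 -0.0336  0.    ]
square [219.9 251.6] 0.9 [0.3924 0.1645 0.    ]
square [317.6 335.5] 0.17 [ 0.5782 -0.159   0.    ]
gear_cover [265.7 176. ] 0.64 [0.5788 0.503  0.    ]
gear_cover [277.2 284.9] 0.51 [0.5198 0.0126 0.    ]
oil_bottle [351.3 298.4] 0.92 [ 0.6873 -0.068   0.    ]
top cam at [0.4189 0.1289 1.5715]
wheel_top [257.7 236.5] 0.66 [0.5027 0.1797 0.215 ]
wheel_centre [256.3 237.5] 0.74 [0.5041 0.186  0.15  ]
knob_grip [333.4 251. ] 0.77 [ 0.4589 -0.017   0.225 ]
fork [314.6 257.2] 0.59 [0.4447 0.0308 0.2   ]
fork [151.7 214.8] 0.57 [0.569  0.4654 0.2   ]
lathe [309.3 231.4] 0.79 [0.5274 0.0301 0.    ]
chuck_key [332.  281.7] 0.5 [ 0.3728 -0.034   0.    ]
chisel [410.  253.5] 0.78 [ 0.4505 -0.2778  0.    ]
chisel [390.  217.6] 0.25 [ 0.5629 -0.2205  0.    ]
square [262.9 282. ] 0.67 [0.3777 0.1752 0.    ]
gear_cover [147.5 216.6] 0.74 [0.5857 0.5278 0.    ]
oil_bottle [337.1 178.2] 0.89 [ 0.6896 -0.0615  0.    ]
oil_bottle [288.2 190.4] 0.22 [0.6554 0.0908 0.    ]
```

View pics/top0.png

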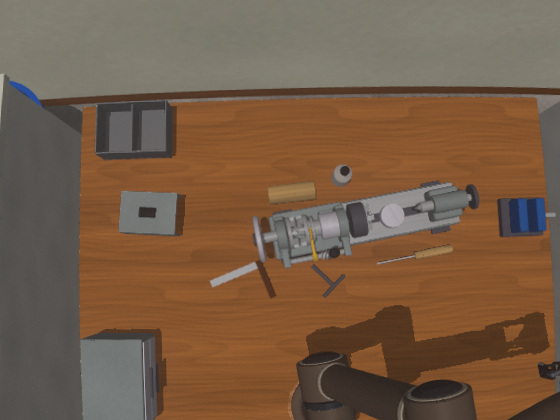

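View pics/side0.png

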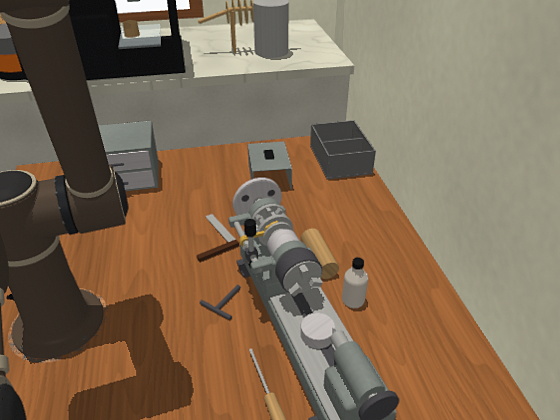

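The top view shows the lathe running from the tailstock at (475,197) to the handwheel at (260,240), with the black knob at (334,252) and the brass fork at (314,245). The side view agrees: knob at (250,228), wheel at (257,198). Next I fit the lathe pose from both cameras.

```bash
cat > fit.py <<'E'
from h import *
from scipy.optimize import least_squares
def fit(cams, useknob=True):
    obs=[];rs={}
    for n in cams:
        c=cam(n)
        for t in ['wheel_top','wheel_centre','knob_grip','fork','lathe']:
            m=arm.mark_of(n,t)
            if m and m[0]['score']>.5: obs.append((c,t,m[0]['pixel'])); rs.setdefault(t,[]).append(ray(c,m[0]['pixel']))
    def pts(p):
        x,y,a,k,zf=p
        L={'wheel_top':[0,.16,.215],'wheel_centre':[0,.16,.15],'knob_grip':[-.078,k,.225],'fork':[-.078,k+.047,zf],'lathe':[0,0,0]}
        ca,sa=np.cos(a),np.sin(a)
        return {t:np.array([x+ca*v[0]-sa*v[1],y+sa*v[0]+ca*v[1],v[2]]) for t,v in L.items()}
    def res(p):
        P=pts(p); return np.concatenate([proj(c,P[t])[0]-px for c,t,px in obs])
    s=least_squares(res,[.526,.02,.15,-.028,.2],loss='soft_l1',f_scale=2)
    return s,obs,rs,pts(s.x)
E
python3 - <<'E'
from fit import *
np.set_printoptions(precision=4,suppress=True)
s,obs,rs,P=fit(['top','side'])
print(s.x,s.cost);
r=s.fun.reshape(-1,2)
# raw residual
for (c,t,px) in obs: print(t,np.round(proj(c,P[t])[0]-px,1))
for t in rs:
    if len(rs[t])>1: print(t,tri(rs[t]))
print(P)
E
```

```text
[ 0.5292  0.022   0.1733 -0.0301  0.1663] 14.69835419954321
wheel_top [1.1 1.6]
wheel_centre [ 0.8 -1.3]
knob_grip [ 2.2 -1. ]
fork [-2.  2.]
lathe [ 0.1 -0.4]
wheel_top [ 0.2 -0.9]
wheel_centre [-0.4 -2.3]
knob_grip [-2.   0.5]
fork [ 0.9 -0.2]
lathe [ 1.1 -1.4]
wheel_top (array([0.5039, 0.1829, 0.2102]), [0.0023768064001293745, 0.0023768064001292288])
wheel_centre (array([0.5006, 0.1819, 0.1409]), [0.0019777942235111416, 0.00197779422351133])
knob_grip (array([ 0.4588, -0.0161,  0.2218]), [0.003707884006283615, 0.0037078840062837377])
fork (array([0.4507, 0.0203, 0.1702]), [0.0038221779571440515, 0.0038221779571439647])
lathe (array([ 0.5274,  0.0222, -0.0047]), [0.0010561061248235653, 0.0010561061248238553])
{'wheel_top': array([0.5016, 0.1796, 0.215 ]), 'wheel_centre': array([0.5016, 0.1796, 0.15  ]), 'knob_grip': array([ 0.4575, -0.0211,  0.225 ]), 'fork': array([0.4494, 0.0252, 0.1663]), 'lathe': array([0.5292, 0.022 , 0.    ])}
```

>>> {"api": "jog_arm", "payload": {
  "steps": [
    {"offset": [0, 0, -10], "rotation": [0, 0, 2.9], "claw": 55},
    {"offset": [17, -22, -6], "rotation": [0, 0, 0], "claw": 55},
    {"offset": [18, -23, -6], "rotation": [0, 0, 0], "claw": 55},
    {"offset": [18, -23, -6], "rotation": [0, 0, 0], "claw": 55},
    {"offset": [18, -23, -6], "rotation": [0, 0, 0], "claw": 55},
    {"offset": [18, -23, -6], "rotation": [0, 0, 0], "claw": 55},
    {"offset": [18, -23, -6], "rotation": [0, 0, 0], "claw": 55},
    {"offset": [18, -23, -6], "rotation": [0, 0, 0], "claw": 55}
  ]
}}

```text
t: 2.37
tcp_pos: [0.2346, -0.429, 0.4571]
eef_rot: [3.13, 0.271, 0.0]
wrist_force: [0.8, 0.0, 0.4]
opening: 0.0472
```

>>> {"api": "jog_arm", "payload": {
  "steps": [
    {"offset": [18, -23, 0], "rotation": [0, 0, 0], "claw": 55},
    {"offset": [18, -23, 0], "rotation": [0, 0, 0], "claw": 55},
    {"offset": [18, -23, 0], "rotation": [0, 0, 0], "claw": 55},
    {"offset": [18, -23, 0], "rotation": [0, 0, 0], "claw": 55},
    {"offset": [18, -23, 0], "rotation": [0, 0, 0], "claw": 55},
    {"offset": [18, -23, 0], "rotation": [0, 0, 0], "claw": 55},
    {"offset": [18, -23, 0], "rotation": [0, 0, 0], "claw": 55},
    {"offset": [18, -23, 0], "rotation": [0, 0, 0], "claw": 55}
  ]
}}

```text
t: 3.03
tcp_pos: [0.3447, -0.2229, 0.457]
eef_rot: [3.129, 0.271, 0.001]
wrist_force: [0.9, 0.3, 0.2]
opening: 0.047
```

>>> {"api": "jog_arm", "payload": {
  "steps": [
    {"offset": [18, -23, 0], "rotation": [0, 0, 0], "claw": 55},
    {"offset": [18, -23, 0], "rotation": [0, 0, 0], "claw": 55},
    {"offset": [18, -23, 0], "rotation": [0, 0, 0], "claw": 55},
    {"offset": [18, -23, 0], "rotation": [0, 0, 0], "claw": 55},
    {"offset": [18, -23, 0], "rotation": [0, 0, 0], "claw": 55},
    {"offset": [18, -23, 0], "rotation": [0, 0, 0], "claw": 55},
    {"offset": [16, -22, 0], "rotation": [0, 0, 0], "claw": 55},
    {"offset": [0, 0, 0], "rotation": [0, 0, 0], "claw": 55}
  ]
}}

```text
t: 3.7
tcp_pos: [0.4402, -0.0421, 0.4571]
eef_rot: [-3.127, -0.278, -0.003]
wrist_force: [0.2, -0.2, 0.5]
opening: 0.047
```

```bash
cat >> h.py <<'E'
def to(target, o=None):
    "offset in mm, tool axes, to take the grasp point to target"
    o=o or arm.get_obs(); Rt=R(o['eef_rot']); g=np.array(o['tcp_pos'])+Rt[:,2]*arm.hold_point_z
    return Rt.T@(np.array(target)-g)*1000
E
python3 - <<'E'
from fit import *
np.set_printoptions(precision=4,suppress=True)
o=arm.get_obs();print(o['t'],o['tcp_pos'],R(o['eef_rot']),o['wrist_force'],o['opening'])
c=cam('wrist');save(c,'w1.png')
for t,z in [('knob_grip',.225),('fork',.17),('wheel_top',.215),('wheel_centre',.15)]:
    for m in arm.mark_of('wrist',t)[:1]: print(t,np.round(m['pixel'],1),round(m['score'],2),atz(c,m['pixel'],z))
s,obs,rs,P=fit(['top','side','wrist']); print(s.x,s.cost,P)
for t in rs: print(t,tri(rs[t]))
print('to knob',to(P['knob_grip']))
E
```

```text
3.7 [ 0.4402 -0.0421  0.4571] [[ 0.9843  0.1765  0.002 ]
 [ 0.1765 -0.9843  0.0023]
 [ 0.0023 -0.0019 -1.    ]] [ 0.2382 -0.2218  0.522 ] 0.047038024575813964
knob_grip [249.2 200.1] 0.83 [ 0.454  -0.0197  0.225 ]
fork [200.1 184.7] 0.68 [0.446  0.0235 0.17  ]
wheel_top [250.5 203.1] 0.67 [ 0.4497 -0.0203  0.215 ]
wheel_centre [20.4 83. ] 0.92 [0.4977 0.1777 0.15  ]
[ 0.5251  0.0205  0.1687 -0.027   0.1631] 26.287562478811736 {'wheel_top': array([0.4982, 0.1782, 0.215 ]), 'wheel_centre': array([0.4982, 0.1782, 0.15  ]), 'knob_grip': array([ 0.4527, -0.0192,  0.225 ]), 'fork': array([0.4448, 0.0272, 0.1631]), 'lathe': array([0.5251, 0.0205, 0.    ])}
wheel_top (array([0.5027, 0.1861, 0.208 ]), [0.0050694697000291606, 0.005069469700029137])
wheel_centre (array([0.4959, 0.174 , 0.1492]), [0.0018160744592894832, 0.0037907781417735992, 0.004908348456926069])
knob_grip (array([ 0.4549, -0.0184,  0.2261]), [0.0019817805958122843, 0.003544425557566251, 0.002196497505552206])
fork (array([0.4453, 0.0236, 0.1661]), [0.006236835406985774, 0.005474472640993997, 0.0026335720454281454])
lathe (array([ 0.5283,  0.0202, -0.0054]), [0.002717872830700097, 0.0007579366657646248, 0.0034099013094620436])
to knob [ 18.0171 -23.2768  76.9781]
```

View pics/w1.png

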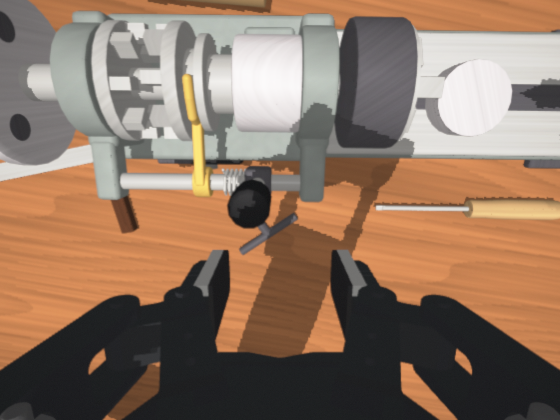

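The wrist view shows the knob at (249,203), the brass fork at (201,183), and the teeth clearly apart. The jaws are parallel to the shift rail. I descend over the knob.

>>> {"api": "jog_arm", "payload": {
  "steps": [
    {"offset": [6, -8, 0], "rotation": [0, 0, 0], "claw": 55},
    {"offset": [6, -8, 0], "rotation": [0, 0, 0], "claw": 55},
    {"offset": [6.5, -7, 0], "rotation": [0, 0, 0], "claw": 55},
    {"offset": [0, 0, 10], "rotation": [0, 0, 0], "claw": 55},
    {"offset": [0, 0, 10], "rotation": [0, 0, 0], "claw": 55},
    {"offset": [0, 0, 0], "rotation": [0, 0, 0], "claw": 55},
    {"offset": [0, 0, 0], "rotation": [0, 0, 0], "claw": 55},
    {"offset": [0, 0, 0], "rotation": [0, 0, 0], "claw": 55}
  ]
}}

```text
t: 5.52
tcp_pos: [0.453, -0.0195, 0.4362]
eef_rot: [-3.13, -0.271, 0.002]
wrist_force: [-0.7, -0.1, 0.4]
opening: 0.0471
```

```bash
python3 - <<'E'
from h import *
np.set_printoptions(precision=4,suppress=True)
c=cam('wrist');save(c,'w2.png')
for t,z in [('knob_grip',.225),('fork',.166),('wheel_centre',.15)]:
    for m in arm.mark_of('wrist',t)[:1]: p=atz(c,m['pixel'],z);print(t,np.round(m['pixel'],1),round(m['score'],2),p,to(p))
E
```

```text
knob_grip [281.3 235.8] 0.78 [ 0.4536 -0.0204  0.225 ] [ 0.1105  0.7395 57.1751]
fork [219.2 206.4] 0.73 [0.4481 0.0258 0.166 ] [  2.5227 -45.7722 116.294 ]
wheel_centre [ 24.2 102.8] 0.68 [0.4974 0.1806 0.15  ] [  77.6334 -189.7666  132.3957]
```

View pics/w2.png

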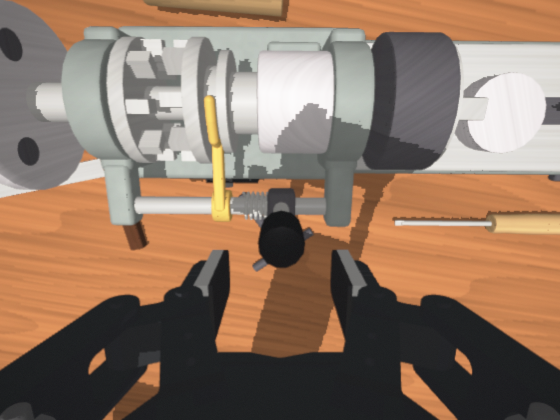

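The knob at (281,237) is centred between the jaws. I go down 54 mm and close gently.

>>> {"api": "jog_arm", "payload": {
  "steps": [
    {"offset": [0, 0.5, 12], "rotation": [0, 0, 0], "claw": 55},
    {"offset": [0, 0, 14], "rotation": [0, 0, 0], "claw": 55},
    {"offset": [0, 0, 14], "rotation": [0, 0, 0], "claw": 55},
    {"offset": [0, 0, 10], "rotation": [0, 0, 0], "claw": 55},
    {"offset": [0, 0, 4], "rotation": [0, 0, 0], "claw": 55},
    {"offset": [0, 0, 0], "rotation": [0, 0, 0], "claw": 42},
    {"offset": [0, 0, 0], "rotation": [0, 0, 0], "claw": 36},
    {"offset": [0, 0, 0], "rotation": [0, 0, 0], "claw": 36}
  ],
  "squeeze": 20
}}

```text
t: 6.38
tcp_pos: [0.4538, -0.02, 0.3836]
eef_rot: [3.129, 0.272, 0.003]
wrist_force: [0.8, 0.6, -0.4]
opening: 0.0306
```

>>> {"api": "jog_arm", "payload": {
  "steps": [
    {"offset": [0, 0, 0], "rotation": [0, 0, 0], "claw": 33},
    {"offset": [0, 0, 0], "rotation": [0, 0, 0], "claw": 30},
    {"offset": [0, 0, 0], "rotation": [0, 0, 0], "claw": 27},
    {"offset": [0, 0, 0], "rotation": [0, 0, 0], "claw": 24},
    {"offset": [0, 0, 0], "rotation": [0, 0, 0], "claw": 24},
    {"offset": [0, 0, 0], "rotation": [0, 0, 0], "claw": 24},
    {"offset": [0, 0, 0], "rotation": [0, 0, 0], "claw": 24},
    {"offset": [0, 0, 0], "rotation": [0, 0, 0], "claw": 24}
  ],
  "squeeze": 20
}}

```text
t: 7.05
tcp_pos: [0.4537, -0.02, 0.3836]
eef_rot: [3.129, 0.272, 0.003]
wrist_force: [-1.0, 0.6, 4.8]
opening: 0.0254
```

>>> {"api": "jog_arm", "payload": {
  "steps": [
    {"offset": [0, -1, 0], "rotation": [0, 0, 0], "claw": 24},
    {"offset": [0, -1, 0], "rotation": [0, 0, 0], "claw": 24},
    {"offset": [0, -1, 0], "rotation": [0, 0, 0], "claw": 24},
    {"offset": [0, -1, 0], "rotation": [0, 0, 0], "claw": 24},
    {"offset": [0, -1, 0], "rotation": [0, 0, 0], "claw": 24},
    {"offset": [0, -0.5, 0], "rotation": [0, 0, 0], "claw": 24},
    {"offset": [0, -0.5, 0], "rotation": [0, 0, 0], "claw": 24},
    {"offset": [0, 0, 0], "rotation": [0, 0, 0], "claw": 24}
  ]
}}

```text
t: 7.72
tcp_pos: [0.4529, -0.0151, 0.3836]
eef_rot: [3.126, 0.272, 0.003]
wrist_force: [0.3, -4.8, 6.1]
opening: 0.0257
```

```bash
cat > look.py <<'E'
import sys
from h import *
np.set_printoptions(precision=4,suppress=True)
o=arm.get_obs(); Rt=R(o['eef_rot']); print(o['t'],'F tool',Rt.T@o['wrist_force'],'open',o['opening'], 'grasp',np.array(o['tcp_pos'])+Rt[:,2]*arm.hold_point_z)
for n in sys.argv[1].split(','):
    c=cam(n); save(c,sys.argv[2]+n+'.png')
    for t,z in [('knob_grip',.225),('fork',.166)]:
        for m in arm.mark_of(n,t)[:1]: print(n,t,np.round(m['pixel'],1),round(m['score'],2),atz(c,m['pixel'],z))
E
python3 look.py wrist,side a_
```

```text
7.7167 F tool [-0.485   4.7844 -6.0608] open 0.025662574400396036 grasp [ 0.4533 -0.0157  0.2289]
wrist knob_grip [278.6 281.3] 0.89 [ 0.4518 -0.0155  0.225 ]
wrist fork [527.7 115.3] 0.6 [ 0.5439 -0.1384  0.166 ]
side knob_grip [253.5 226.7] 0.96 [ 0.4621 -0.0212  0.225 ]
side fork [243.6 232.8] 0.72 [0.4457 0.0329 0.166 ]
```

>>> {"api": "jog_arm", "payload": {
  "steps": [
    {"offset": [0, -0.5, 0], "rotation": [0, 0, 0], "claw": 24},
    {"offset": [0, -0.5, 0], "rotation": [0, 0, 0], "claw": 24},
    {"offset": [0, -0.5, 0], "rotation": [0, 0, 0], "claw": 24},
    {"offset": [0, -0.5, 0], "rotation": [0, 0, 0], "claw": 24},
    {"offset": [0, -0.5, 0], "rotation": [0, 0, 0], "claw": 24},
    {"offset": [0, -0.5, 0], "rotation": [0, 0, 0], "claw": 24},
    {"offset": [0, -0.5, 0], "rotation": [0, 0, 0], "claw": 24},
    {"offset": [0, -0.5, 0], "rotation": [0, 0, 0], "claw": 24}
  ]
}}

```text
t: 8.68
tcp_pos: [0.4522, -0.0113, 0.3836]
eef_rot: [3.125, 0.272, 0.003]
wrist_force: [0.0, -8.0, 4.9]
opening: 0.0257
```

>>> {"api": "jog_arm", "payload": {
  "steps": [
    {"offset": [0, -0.5, 0], "rotation": [0, 0, 0], "claw": 24},
    {"offset": [0, -0.5, 0], "rotation": [0, 0, 0], "claw": 24},
    {"offset": [0, -0.5, 0], "rotation": [0, 0, 0], "claw": 24},
    {"offset": [0, -0.5, 0], "rotation": [0, 0, 0], "claw": 24},
    {"offset": [0, 0, 0], "rotation": [0, 0, 0], "claw": 24},
    {"offset": [0, 0, 0], "rotation": [0, 0, 0], "claw": 24},
    {"offset": [0, 0, 0], "rotation": [0, 0, 0], "claw": 24},
    {"offset": [0, 0, 0], "rotation": [0, 0, 0], "claw": 24}
  ]
}}

```text
t: 9.35
tcp_pos: [0.452, -0.0097, 0.3836]
eef_rot: [3.124, 0.272, 0.004]
wrist_force: [0.7, -7.0, 4.4]
opening: 0.0254
```

>>> {"api": "jog_arm", "payload": {
  "steps": [
    {"offset": [0, -0.5, 0], "rotation": [0, 0, 0], "claw": 24},
    {"offset": [0, -0.5, 0], "rotation": [0, 0, 0], "claw": 24},
    {"offset": [0, -0.5, 0], "rotation": [0, 0, 0], "claw": 24},
    {"offset": [0, -0.5, 0], "rotation": [0, 0, 0], "claw": 24},
    {"offset": [0, 0, 0], "rotation": [0, 0, 0], "claw": 24},
    {"offset": [0, 0, 0], "rotation": [0, 0, 0], "claw": 24},
    {"offset": [0, 0, 0], "rotation": [0, 0, 0], "claw": 24},
    {"offset": [0, 0, 0], "rotation": [0, 0, 0], "claw": 24}
  ]
}}

```text
t: 10.02
tcp_pos: [0.4517, -0.008, 0.3836]
eef_rot: [3.123, 0.273, 0.004]
wrist_force: [1.4, -9.4, 3.7]
opening: 0.0251
```

```bash
python3 look.py wrist,side b_; python3 - <<'E'
import cv2,numpy as np
a=cv2.imread('pics/a_wrist.png');b=cv2.imread('pics/b_wrist.png')
cv2.imwrite('pics/cmp1.png',cv2.resize(np.vstack([a[0:230,0:400],b[0:230,0:400]]),None,fx=1.3,fy=1.3))
E
```

```text
10.0167 F tool [-0.2068  9.5759 -3.6064] open 0.025110059948803224 grasp [ 0.4522 -0.0091  0.2289]
wrist knob_grip [279.4 279.3] 0.96 [ 0.4517 -0.0091  0.225 ]
wrist fork [208.8 232.6] 0.72 [0.4455 0.0323 0.166 ]
side knob_grip [251.5 223. ] 0.7 [ 0.4598 -0.0079  0.225 ]
side fork [242.1 236.2] 0.96 [0.4406 0.0217 0.166 ]
```

View pics/cmp1.png

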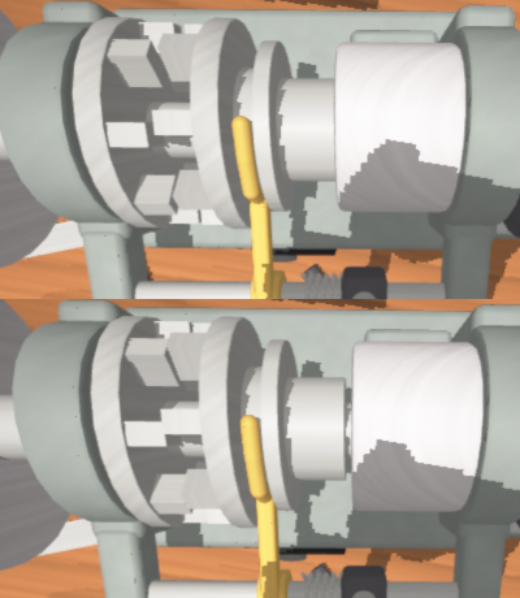

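In the lower crop the teeth meet end to end, and the push has risen to 9.5 N. I run the knob about 3 mm further, staying well under 18 N.

>>> {"api": "jog_arm", "payload": {
  "steps": [
    {"offset": [0, -0.5, 0], "rotation": [0, 0, 0], "claw": 24},
    {"offset": [0, -0.5, 0], "rotation": [0, 0, 0], "claw": 24},
    {"offset": [0, -0.5, 0], "rotation": [0, 0, 0], "claw": 24},
    {"offset": [0, -0.5, 0], "rotation": [0, 0, 0], "claw": 24},
    {"offset": [0, -0.5, 0], "rotation": [0, 0, 0], "claw": 24},
    {"offset": [0, 0, 0], "rotation": [0, 0, 0], "claw": 24},
    {"offset": [0, 0, 0], "rotation": [0, 0, 0], "claw": 24},
    {"offset": [0, 0, 0], "rotation": [0, 0, 0], "claw": 24}
  ]
}}

```text
t: 10.98
tcp_pos: [0.4513, -0.006, 0.3836]
eef_rot: [3.121, 0.273, 0.004]
wrist_force: [1.5, -12.0, 3.2]
opening: 0.0254
```

>>> {"api": "jog_arm", "payload": {
  "steps": [
    {"offset": [0, -0.5, 0], "rotation": [0, 0, 0], "claw": 24},
    {"offset": [0, -0.5, 0], "rotation": [0, 0, 0], "claw": 24},
    {"offset": [0, 0, 0], "rotation": [0, 0, 0], "claw": 24},
    {"offset": [0, 0, 0], "rotation": [0, 0, 0], "claw": 50},
    {"offset": [0, 0, 0], "rotation": [0, 0, 0], "claw": 50},
    {"offset": [0, 0, 0], "rotation": [0, 0, 0], "claw": 50},
    {"offset": [0, 0, -10], "rotation": [0, 0, 0], "claw": 50},
    {"offset": [0, 0, -20], "rotation": [0, 0, 0], "claw": 50}
  ]
}}

```text
t: 11.65
tcp_pos: [0.4489, -0.0022, 0.4105]
eef_rot: [-3.128, -0.272, 0.011]
wrist_force: [0.0, -0.6, -0.7]
opening: 0.043
```

>>> {"api": "jog_arm", "payload": {
  "steps": [
    {"offset": [0, 0, -20], "rotation": [0, 0, 0], "claw": 50},
    {"offset": [0, 0, -10], "rotation": [0, 0, 0], "claw": 50},
    {"offset": [0, 0, 0], "rotation": [0, 0, 0], "claw": 50},
    {"offset": [0, 0, 0], "rotation": [0, 0, 0], "claw": 50},
    {"offset": [0, 0, 0], "rotation": [0, 0, 0], "claw": 50},
    {"offset": [0, 0, 0], "rotation": [0, 0, 0], "claw": 50},
    {"offset": [0, 0, 0], "rotation": [0, 0, 0], "claw": 50},
    {"offset": [0, 0, 0], "rotation": [0, 0, 0], "claw": 50}
  ]
}}

```text
t: 12.32
tcp_pos: [0.45, -0.0026, 0.4417]
eef_rot: [-3.129, -0.272, 0.003]
wrist_force: [-0.4, -0.4, 0.1]
opening: 0.0426
```

```bash
python3 look.py wrist,side,top c_; python3 - <<'E'
from h import *
np.set_printoptions(precision=4,suppress=True)
o=arm.get_obs();print(R(o['eef_rot']))
c=cam('wrist')
for m in arm.mark_of('wrist','wheel_centre')[:1]: p=atz(c,m['pixel'],.15);print(m,p)
print(to([.4978,.1785,.208]))
E
```

```text
12.3167 F tool [-0.4955  0.3526 -0.1439] open 0.04261914928062258 grasp [ 0.4497 -0.0026  0.287 ]
wrist knob_grip [288.7 237.1] 0.75 [ 0.4484 -0.0083  0.225 ]
wrist fork [232.7 206.5] 0.88 [0.445  0.0333 0.166 ]
side knob_grip [252.8 225. ] 0.58 [ 0.4615 -0.0152  0.225 ]
side fork [243.9 234.1] 0.82 [0.4457 0.0282 0.166 ]
top knob_grip [339.3 177.8] 0.72 [ 0.6518 -0.0401  0.225 ]
top fork [313.2 256. ] 0.94 [0.4487 0.0321 0.166 ]
[[ 0.9851  0.1723  0.0001]
 [ 0.1723 -0.9851 -0.    ]
 [ 0.0001  0.     -1.    ]]
{'pixel': [55.3, 102.0], 'score': 0.89} [0.4992 0.179  0.15  ]
[  77.9892 -170.2646   80.0424]
```

View pics/c_wrist.png

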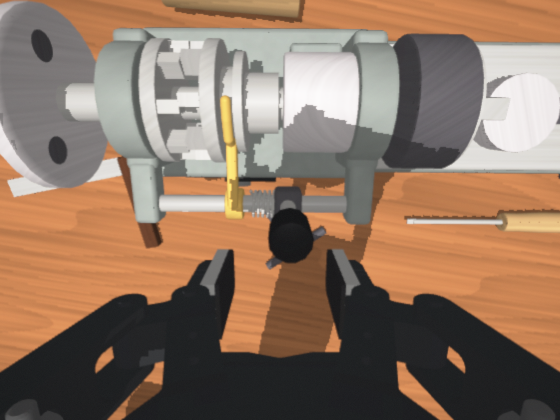

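The knob is released, pressing the fork with teeth end to end (fork at (234,200), knob at (290,236)). Next I move over the handwheel.

>>> {"api": "jog_arm", "payload": {
  "steps": [
    {"offset": [12, -24, 0], "rotation": [0, 0, 0], "claw": 50},
    {"offset": [12, -28, 0], "rotation": [0, 0, 0], "claw": 50},
    {"offset": [12, -28, 0], "rotation": [0, 0, 0], "claw": 50},
    {"offset": [12, -28, 0], "rotation": [0, 0, 0], "claw": 50},
    {"offset": [12, -28, 0], "rotation": [0, 0, 0], "claw": 50},
    {"offset": [11, -24, 0], "rotation": [0, 0, 0], "claw": 50},
    {"offset": [7, -10, 0], "rotation": [0, 0, 0], "claw": 50},
    {"offset": [0, 0, 0], "rotation": [0, 0, 0], "claw": 50}
  ]
}}

```text
t: 13.53
tcp_pos: [0.4985, 0.1802, 0.4427]
eef_rot: [-3.129, -0.276, -0.001]
wrist_force: [-0.1, -0.1, 0.4]
opening: 0.0427
```

```bash
python3 - <<'E'
from h import *
np.set_printoptions(precision=4,suppress=True)
c=cam('wrist');save(c,'w3.png')
for t,z in [('wheel_top',.215),('wheel_centre',.15)]:
  for m in arm.mark_of('wrist',t)[:1]: p=atz(c,m['pixel'],z);print(t,m,p,to([p[0],p[1],.208]))
print(to([.4978,.1785,.208]),arm.get_obs()['tcp_pos'])
E
```

```text
wheel_top {'pixel': [283.5, 229.5], 'score': 0.97} [0.4981 0.1778 0.215 ] [ 0.4622  0.0779 79.6852]
wheel_centre {'pixel': [283.5, 202.3], 'score': 0.77} [0.5001 0.1775 0.15  ] [ 2.7246  0.2337 79.6872]
[ 0.5861 -1.1766 79.6882] [0.4976 0.1775 0.4424]
```

View pics/w3.png

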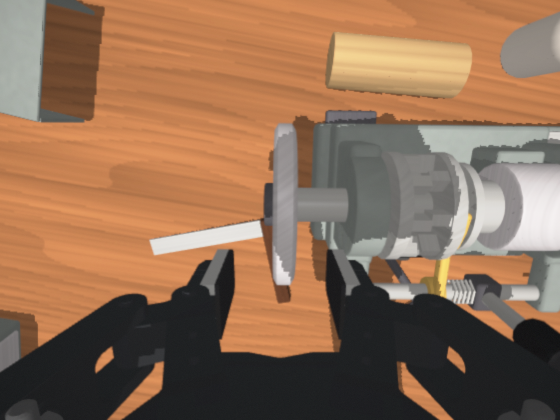

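The wheel rim runs from (285,125) to (285,285), centred between the jaws. I descend and pinch.

>>> {"api": "jog_arm", "payload": {
  "steps": [
    {"offset": [1.5, 0, 14], "rotation": [0, 0, 0], "claw": 50},
    {"offset": [0, 0, 17], "rotation": [0, 0, 0], "claw": 50},
    {"offset": [0, 0, 17], "rotation": [0, 0, 0], "claw": 50},
    {"offset": [0, 0, 16], "rotation": [0, 0, 0], "claw": 50},
    {"offset": [0, 0, 10], "rotation": [0, 0, 0], "claw": 46},
    {"offset": [0, 0, 4], "rotation": [0, 0, 0], "claw": 36},
    {"offset": [0, 0, 0], "rotation": [0, 0, 0], "claw": 28},
    {"offset": [0, 0, 0], "rotation": [0, 0, 0], "claw": 22}
  ]
}}

```text
t: 14.35
tcp_pos: [0.4996, 0.1781, 0.3653]
eef_rot: [-3.13, -0.271, -0.001]
wrist_force: [0.7, -1.3, -0.3]
opening: 0.0188
```

>>> {"api": "jog_arm", "payload": {
  "steps": [
    {"offset": [0, 0, 0], "rotation": [0, 0, 0], "claw": 18},
    {"offset": [0, 0, 0], "rotation": [0, 0, 0], "claw": 14},
    {"offset": [0, 0, 0], "rotation": [0, 0, 0], "claw": 12},
    {"offset": [0, 0, 0], "rotation": [0, 0, 0], "claw": 12},
    {"offset": [0, 0, 0], "rotation": [0, 0, 0], "claw": 12},
    {"offset": [0, 0, 0], "rotation": [0, 0, 0], "claw": 12},
    {"offset": [0, 0, 0], "rotation": [0, 0, 0], "claw": 12},
    {"offset": [0, 0, 0], "rotation": [0, 0, 0], "claw": 12}
  ],
  "squeeze": 35
}}

```text
t: 15.02
tcp_pos: [0.4997, 0.1779, 0.3656]
eef_rot: [3.128, 0.271, 0.002]
wrist_force: [0.4, -5.8, 1.7]
opening: 0.0153
```

```bash
python3 look.py wrist,top d_; python3 -c "
from h import *
o=arm.get_obs();print(o['tcp_pos'],o['ft_torque'],R(o['eef_rot']))"
```

```text
15.0167 F tool [-0.6339  5.8253 -1.6995] open 0.01531102394819795 grasp [0.5    0.1777 0.2109]
top knob_grip [330.  255.2] 0.76 [ 0.4482 -0.0078  0.225 ]
top fork [315.5 256.8] 0.71 [0.4463 0.0259 0.166 ]
[0.49972191 0.1779472  0.36561641] [-0.67143334 -0.03558368 -0.31250633] [[ 0.9850573   0.17222024  0.00151632]
 [ 0.17222245 -0.98505699 -0.00146943]
 [ 0.0012406   0.00170861 -0.99999777]]
```

>>> {"api": "jog_arm", "payload": {
  "steps": [
    {"offset": [1.9, 0.5, 0.02], "rotation": [0, -0.5, 0], "claw": 12},
    {"offset": [2.8, 0, 0.02], "rotation": [0, -0.75, 0], "claw": 12},
    {"offset": [2.8, 0, 0.02], "rotation": [0, -0.75, 0], "claw": 12},
    {"offset": [2.8, 0, 0.02], "rotation": [0, -0.75, 0], "claw": 12},
    {"offset": [2.8, 0, 0.02], "rotation": [0, -0.75, 0], "claw": 12},
    {"offset": [1.9, 0, 0.02], "rotation": [0, -0.5, 0], "claw": 12},
    {"offset": [0, 0, 0], "rotation": [0, 0, 0], "claw": 12},
    {"offset": [0, 0, 0], "rotation": [0, 0, 0], "claw": 12}
  ]
}}

```text
t: 15.98
tcp_pos: [0.5149, 0.1804, 0.3651]
eef_rot: [3.121, 0.271, -0.109]
wrist_force: [-0.3, -4.4, 3.8]
opening: 0.0154
```

```bash
cat > rk.py <<'E'
import sys
from h import *
np.set_printoptions(precision=2,suppress=True)
o=arm.get_obs();Rt=R(o['eef_rot']);print('t',o['t'],'F tool',Rt.T@o['wrist_force'],'T tool',Rt.T@o['ft_torque'],'tilt deg',np.degrees(np.arcsin(Rt[:,2]@np.array([.985,.172,0]))),'open',o['opening'])
def br(f):
    h=cv2.cvtColor(f,cv2.COLOR_RGB2HSV); m=cv2.inRange(h,(20,140,120),(32,255,255)); 
    n,l,s,ce=cv2.connectedComponentsWithStats(m); k=sorted(range(1,n),key=lambda i:-s[i,4])[:2]
    return [(ce[i].round(2).tolist(),int(s[i,4])) for i in k]
for n in ['side','top']:
    c=cam(n);cv2.imwrite(f'pics/{sys.argv[1]}_{n}.png',c['f'][:,:,::-1]);print(n,br(c['f']),[(np.round(m['pixel'],1),round(m['score'],2)) for t in ['fork','knob_grip'] for m in arm.mark_of(n,t)[:1]])
E
python3 rk.py r1; python3 - <<'E'
import sys;sys.argv=['x','zz']
import cv2
src=open('rk.py').read().split('def br')[1].split('for n in [')[0]
import numpy as np
exec('def br'+src)
for f in ['side0','top0','c_side','c_top','d_top']: print(f,br(cv2.imread(f'pics/{f}.png')[:,:,::-1].copy()))
E
```

```text
t 15.9833 F tool [-1.28  4.25 -3.73] T tool [-0.68 -0.35  0.25] tilt deg -3.998576344462012 open 0.01542747972302228
side [([262.51, 227.06], 51), ([241.94, 236.12], 32)] [(array([242.5, 235.4]), 0.81)]
top [([309.9, 246.01], 84)] [(array([312.6, 253.7]), 0.73), (array([327.7, 252.3]), 0.57)]
side0 [([264.91, 228.41], 44), ([242.91, 238.27], 33)]
top0 [([313.01, 247.51], 87)]
c_side [([262.08, 227.43], 53), ([241.5, 236.65], 34)]
c_top [([308.74, 240.45], 47)]
d_top [([310.1, 247.62], 87)]
```

>>> {"api": "jog_arm", "payload": {
  "steps": [
    {"offset": [2.8, 0.5, 0.02], "rotation": [0, -0.75, 0], "claw": 12},
    {"offset": [2.8, 0, 0.02], "rotation": [0, -0.75, 0], "claw": 12},
    {"offset": [2.8, 0, 0.02], "rotation": [0, -0.75, 0], "claw": 12},
    {"offset": [2.8, 0, 0.02], "rotation": [0, -0.75, 0], "claw": 12},
    {"offset": [2.8, 0, 0.02], "rotation": [0, -0.75, 0], "claw": 12},
    {"offset": [2.8, 0, 0.02], "rotation": [0, -0.75, 0], "claw": 12},
    {"offset": [0, 0, 0], "rotation": [0, 0, 0], "claw": 12},
    {"offset": [0, 0, 0], "rotation": [0, 0, 0], "claw": 12}
  ]
}}

```text
t: 16.95
tcp_pos: [0.5316, 0.1831, 0.3631]
eef_rot: [3.109, 0.27, -0.231]
wrist_force: [-0.1, -3.6, 5.6]
opening: 0.0151
```

```bash
python3 rk.py r2
```

```text
t 16.95 F tool [-1.56  3.51 -5.38] T tool [-0.5  -0.36  0.3 ] tilt deg -8.507481488615136 open 0.015115233680616201
side [([262.63, 227.0], 51), ([241.67, 236.33], 36)] [(array([245.4, 233.1]), 0.76), (array([252.5, 226.2]), 0.67)]
top [([310.13, 247.4], 89)] [(array([313.2, 254.7]), 0.8), (array([329. , 253.1]), 0.96)]
```

>>> {"api": "jog_arm", "payload": {
  "steps": [
    {"offset": [2.8, 0.4, -0.1], "rotation": [0, -0.75, 0], "claw": 12},
    {"offset": [2.8, 0, -0.1], "rotation": [0, -0.75, 0], "claw": 12},
    {"offset": [2.8, 0, -0.1], "rotation": [0, -0.75, 0], "claw": 12},
    {"offset": [2.8, 0, -0.1], "rotation": [0, -0.75, 0], "claw": 12},
    {"offset": [2.8, 0, -0.1], "rotation": [0, -0.75, 0], "claw": 12},
    {"offset": [2.8, 0, 0], "rotation": [0, -0.75, 0], "claw": 12},
    {"offset": [0, 0, 0], "rotation": [0, 0, 0], "claw": 12},
    {"offset": [0, 0, 0], "rotation": [0, 0, 0], "claw": 12}
  ]
}}

```text
t: 17.92
tcp_pos: [0.5479, 0.1858, 0.36]
eef_rot: [3.091, 0.268, -0.352]
wrist_force: [0.3, -1.5, 4.8]
opening: 0.0154
```

```bash
python3 rk.py r3
```

```text
t 17.9167 F tool [-1.04  1.5  -4.68] T tool [-0.15 -0.1   0.23] tilt deg -12.990834323990313 open 0.015431966467496882
side [([262.19, 227.33], 48), ([241.71, 236.2], 35)] [(array([244.7, 232.1]), 0.81), (array([251.9, 223.4]), 0.73)]
top [([310.11, 248.05], 97)] [(array([316.5, 254.1]), 0.86), (array([330.4, 252.2]), 0.83)]
```

```bash
python3 - <<'E'
import cv2,numpy as np
a=[cv2.resize(cv2.imread(f'pics/{n}_side.png')[165:265,215:315],None,fx=4,fy=4,interpolation=3) for n in ('c','r3')]
cv2.imwrite('pics/cmp2.png',np.hstack(a))
E
```

```text
(no output)
```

View pics/cmp2.png

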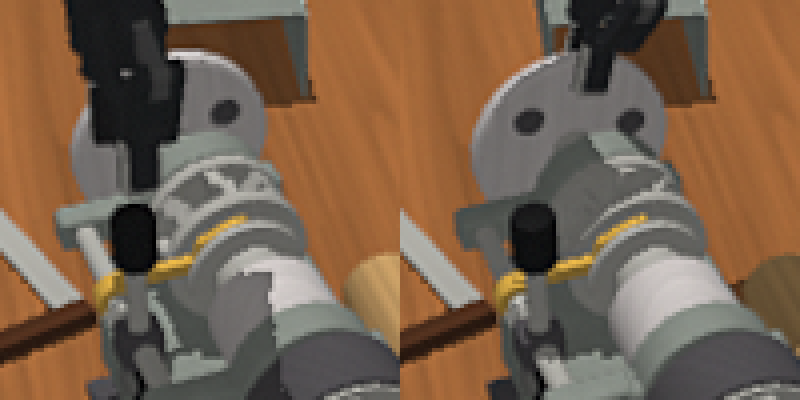

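The right-hand hole moved from (225,110) to (230,122), so the wheel really turns. The fork has not moved yet, so I continue the same way.

>>> {"api": "jog_arm", "payload": {
  "steps": [
    {"offset": [2.8, 0.2, -0.1], "rotation": [0, -0.75, 0], "claw": 12},
    {"offset": [2.8, 0, -0.1], "rotation": [0, -0.75, 0], "claw": 12},
    {"offset": [2.8, 0, -0.1], "rotation": [0, -0.75, 0], "claw": 12},
    {"offset": [2.8, 0, -0.1], "rotation": [0, -0.75, 0], "claw": 12},
    {"offset": [2.8, 0, -0.1], "rotation": [0, -0.75, 0], "claw": 12},
    {"offset": [2.8, 0, 0], "rotation": [0, -0.75, 0], "claw": 12},
    {"offset": [0, 0, 0], "rotation": [0, 0, 0], "claw": 12},
    {"offset": [0, 0, 0], "rotation": [0, 0, 0], "claw": 12}
  ]
}}

```text
t: 18.88
tcp_pos: [0.5637, 0.1885, 0.3557]
eef_rot: [3.069, 0.266, -0.471]
wrist_force: [3.9, 2.1, 2.0]
opening: 0.0151
```

```bash
python3 rk.py r4
```

```text
t 18.8833 F tool [ 3.43 -1.44 -3.18] T tool [0.44 0.53 0.26] tilt deg -17.448630199987814 open 0.015105895117463483
side [([262.42, 227.16], 50), ([241.67, 236.33], 36)] [(array([241.9, 233.2]), 0.74), (array([251.2, 225.1]), 0.62)]
top [([310.09, 247.41], 92)] [(array([316.2, 257.5]), 0.89), (array([331.6, 254.5]), 0.57)]
```

>>> {"api": "jog_arm", "payload": {
  "steps": [
    {"offset": [1.9, -0.1, -0.05], "rotation": [0, -0.5, 0], "claw": 12},
    {"offset": [1.9, 0, -0.05], "rotation": [0, -0.5, 0], "claw": 12},
    {"offset": [1.9, 0, -0.05], "rotation": [0, -0.5, 0], "claw": 12},
    {"offset": [1.9, 0, -0.05], "rotation": [0, -0.5, 0], "claw": 12},
    {"offset": [1.9, 0, -0.05], "rotation": [0, -0.5, 0], "claw": 12},
    {"offset": [0, 0, 0], "rotation": [0, 0, 0], "claw": 12},
    {"offset": [0, 0, 0], "rotation": [0, 0, 0], "claw": 12},
    {"offset": [0, 0, 0], "rotation": [0, 0, 0], "claw": 12}
  ]
}}

```text
t: 19.85
tcp_pos: [0.5722, 0.19, 0.3528]
eef_rot: [3.054, 0.265, -0.539]
wrist_force: [2.5, 4.3, -1.4]
opening: 0.0151
```

```bash
python3 rk.py r5
```

```text
t 19.85 F tool [ 3.5  -3.77  0.19] T tool [0.77 0.87 0.27] tilt deg -20.016092137391706 open 0.015104797147927784
side [([262.35, 227.2], 49), ([241.85, 236.09], 33)] [(array([244.9, 234.1]), 0.85), (array([252.2, 225. ]), 0.57)]
top [([309.95, 246.74], 84)] [(array([310.7, 256.1]), 0.68), (array([330.8, 252.1]), 0.67)]
```

>>> {"api": "jog_arm", "payload": {
  "steps": [
    {"offset": [1.9, -0.3, 0], "rotation": [0, -0.5, 0], "claw": 12},
    {"offset": [1.9, 0, 0], "rotation": [0, -0.5, 0], "claw": 12},
    {"offset": [1.9, 0, 0], "rotation": [0, -0.5, 0], "claw": 12},
    {"offset": [1.9, 0, 0], "rotation": [0, -0.5, 0], "claw": 12},
    {"offset": [1.9, 0, 0], "rotation": [0, -0.5, 0], "claw": 12},
    {"offset": [1.9, 0, 0], "rotation": [0, -0.5, 0], "claw": 12},
    {"offset": [0, 0, 0], "rotation": [0, 0, 0], "claw": 12},
    {"offset": [0, 0, 0], "rotation": [0, 0, 0], "claw": 12}
  ]
}}

```text
t: 20.82
tcp_pos: [0.5827, 0.1919, 0.3486]
eef_rot: [3.034, 0.263, -0.618]
wrist_force: [2.1, 5.3, -3.0]
opening: 0.0156
```

```bash
python3 rk.py r6
```

```text
t 20.8167 F tool [ 3.95 -4.9   1.55] T tool [0.82 0.85 0.28] tilt deg -23.040116360564106 open 0.015583427899912796
side [([262.73, 225.73], 41), ([242.3, 235.05], 20)] [(array([240.2, 233.7]), 0.92), (array([252.1, 223.9]), 0.66)]
top [([308.19, 244.0], 68)] [(array([314.2, 255.6]), 0.85), (array([330.9, 251.6]), 0.72)]
```

```bash
python3 look.py wrist e_ | tail -3; python3 - <<'E'
import cv2,numpy as np
a=[cv2.resize(cv2.imread(f'pics/{n}_side.png')[185:265,230:310],None,fx=5,fy=5,interpolation=3) for n in ('r5','r6')]
b=[cv2.resize(cv2.imread(f'pics/{n}_top.png')[225:265,260:340],None,fx=5,fy=5,interpolation=3) for n in ('r5','r6')]
cv2.imwrite('pics/cmp3.png',np.vstack([np.hstack(a),np.hstack(b)]))
E
```

```text
21.1167 F tool [ 4.3773 -3.9117  3.6054] open 0.015333887818793126 grasp [0.5229 0.1815 0.2063]
wrist fork [459.6 327.4] 0.63 [0.4507 0.043  0.166 ]
```

View pics/cmp3.png

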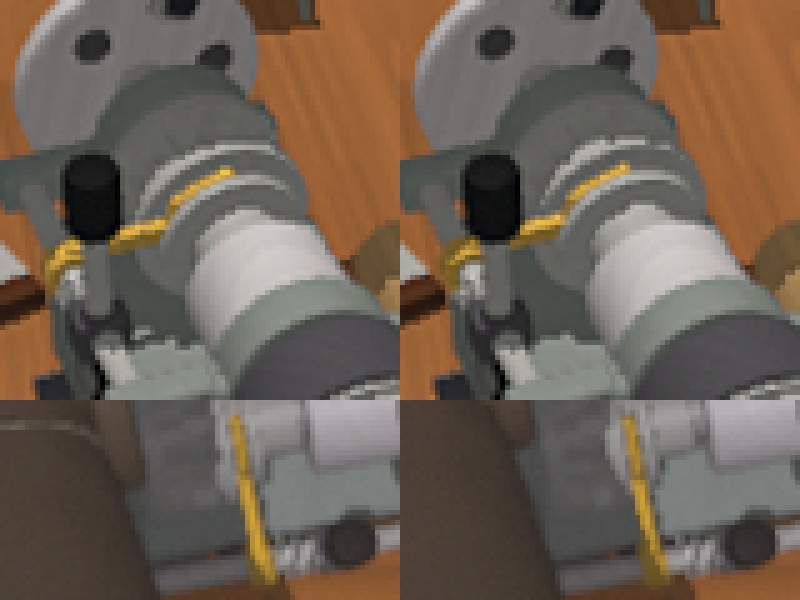

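The fork advanced about 4 mm (a jump in both views between r5 and r6), so the teeth have dropped in. I turn 1.5° more so the teeth sit within the gap, then release and retract radially.

>>> {"api": "jog_arm", "payload": {
  "steps": [
    {"offset": [1.9, 0, 0], "rotation": [0, -0.5, 0], "claw": 12},
    {"offset": [1.9, 0, 0], "rotation": [0, -0.5, 0], "claw": 12},
    {"offset": [1.9, 0, 0], "rotation": [0, -0.5, 0], "claw": 12},
    {"offset": [0, 0, 0], "rotation": [0, 0, 0], "claw": 12},
    {"offset": [0, 0, 0], "rotation": [0, 0, 0], "claw": 50},
    {"offset": [0, 0, 0], "rotation": [0, 0, 0], "claw": 50},
    {"offset": [0, 0, 0], "rotation": [0, 0, 0], "claw": 50},
    {"offset": [0, 0, 0], "rotation": [0, 0, 0], "claw": 50}
  ]
}}

```text
t: 21.93
tcp_pos: [0.5878, 0.1922, 0.3476]
eef_rot: [3.022, 0.263, -0.656]
wrist_force: [-0.1, -0.6, 0.6]
opening: 0.0425
```

>>> {"api": "jog_arm", "payload": {
  "steps": [
    {"offset": [0, 0, -8], "rotation": [0, 0, 0], "claw": 50},
    {"offset": [0, 0, -14], "rotation": [0, 0, 0], "claw": 50},
    {"offset": [0, 0, -18], "rotation": [0, 0, 0], "claw": 50},
    {"offset": [0, 0, -20], "rotation": [0, 0, 0], "claw": 50},
    {"offset": [-10, 0, -20], "rotation": [0, 5, 0], "claw": 50},
    {"offset": [-20, 0, 0], "rotation": [0, 7, 0], "claw": 50},
    {"offset": [-20, 0, 0], "rotation": [0, 7, 0], "claw": 50},
    {"offset": [-20, 0, 0], "rotation": [0, 5.5, 0], "claw": 50}
  ]
}}

```text
t: 22.6
tcp_pos: [0.5541, 0.1866, 0.4392]
eef_rot: [-3.129, -0.272, -0.014]
wrist_force: [0.4, -0.7, 0.3]
opening: 0.0428
```

```bash
python3 rk.py s1;  python3 -c "
from h import *
np.set_printoptions(precision=4,suppress=True)
o=arm.get_obs();print(o['tcp_pos'],R(o['eef_rot']),to([.450,-.0078,.285]))"
```

```text
t 22.6 F tool [ 0.27  0.74 -0.3 ] T tool [0.01 0.02 0.02] tilt deg 0.5068584477220048 open 0.042780103103389776
side [([257.29, 230.52], 21), ([269.5, 220.56], 16)] [(array([242.2, 232.6]), 0.89), (array([250.7, 225.3]), 0.9)]
top [([305.44, 230.22], 9)] [(array([332.8, 254.5]), 0.62), (array([330.7, 253.5]), 0.89)]
[0.5554 0.187  0.4374] [[ 0.9851  0.1722  0.0004]
 [ 0.1722 -0.9851 -0.    ]
 [ 0.0004  0.0001 -1.    ]] [-137.4414  173.7289   -2.3796]
```

>>> {"api": "jog_arm", "payload": {
  "steps": [
    {"offset": [-17, 21, -5], "rotation": [0, 0, 0], "claw": 50},
    {"offset": [-20, 25, -5], "rotation": [0, 0, 0], "claw": 50},
    {"offset": [-20, 26, 0], "rotation": [0, 0, 0], "claw": 50},
    {"offset": [-20, 26, 0], "rotation": [0, 0, 0], "claw": 50},
    {"offset": [-20, 26, 0], "rotation": [0, 0, 0], "claw": 50},
    {"offset": [-20, 25, 0], "rotation": [0, 0, 0], "claw": 50},
    {"offset": [-20, 25, 0], "rotation": [0, 0, 0], "claw": 50},
    {"offset": [0, 0, 0], "rotation": [0, 0, 0], "claw": 50}
  ]
}}

```text
t: 23.57
tcp_pos: [0.4487, -0.0117, 0.4467]
eef_rot: [3.128, 0.265, -0.005]
wrist_force: [-0.4, 0.2, -0.1]
opening: 0.0425
```

```bash
python3 look.py wrist,side,top f_;  python3 -c "
from h import *
np.set_printoptions(precision=2,suppress=True)
c=cam('wrist');m=arm.mark_of('wrist','knob_grip')[0];p=atz(c,m['pixel'],.225);print(m,p,to(p))"
```

```text
23.5667 F tool [-0.3207 -0.2609  0.0768] open 0.04250526562722098 grasp [ 0.4482 -0.0122  0.292 ]
wrist knob_grip [272.1 224.7] 0.89 [ 0.4512 -0.0072  0.225 ]
wrist fork [215.8 201.2] 0.59 [0.4441 0.0375 0.166 ]
side knob_grip [249.6 224. ] 0.85 [ 0.4553 -0.0104  0.225 ]
side fork [245.4 230.7] 0.96 [0.4508 0.0395 0.166 ]
top fork [311.7 255.9] 0.68 [0.4491 0.0361 0.166 ]
{'pixel': [281.4, 230.6], 'score': 0.57} [ 0.45 -0.01  0.23] [ 0.59  0.95 66.81]
```

View pics/f_wrist.png

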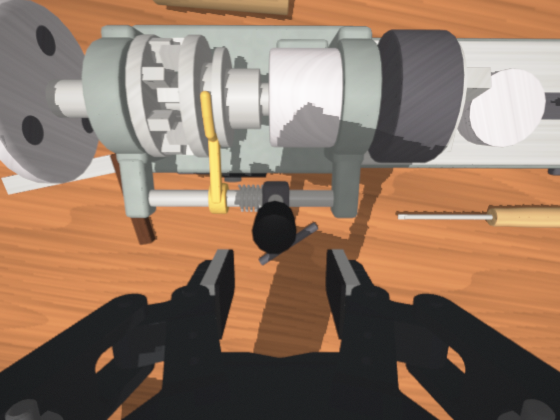

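Sleeve and ring teeth are interleaved around (165,95); the spring is unloaded; the knob is at (274,228). I descend and grip it again.

>>> {"api": "jog_arm", "payload": {
  "steps": [
    {"offset": [0.5, 0.5, 14], "rotation": [0, 0, 0], "claw": 50},
    {"offset": [0, 0, 16], "rotation": [0, 0, 0], "claw": 50},
    {"offset": [0, 0, 16], "rotation": [0, 0, 0], "claw": 50},
    {"offset": [0, 0, 12], "rotation": [0, 0, 0], "claw": 50},
    {"offset": [0, 0, 5], "rotation": [0, 0, 0], "claw": 50},
    {"offset": [0, 0, 0], "rotation": [0, 0, 0], "claw": 42},
    {"offset": [0, 0, 0], "rotation": [0, 0, 0], "claw": 36},
    {"offset": [0, 0, 0], "rotation": [0, 0, 0], "claw": 33}
  ],
  "squeeze": 20
}}

```text
t: 24.78
tcp_pos: [0.4502, -0.0085, 0.3846]
eef_rot: [3.129, 0.272, 0.003]
wrist_force: [0.3, -0.3, -0.0]
opening: 0.028
```

>>> {"api": "jog_arm", "payload": {
  "steps": [
    {"offset": [0, 0, 0], "rotation": [0, 0, 0], "claw": 30},
    {"offset": [0, 0, 0], "rotation": [0, 0, 0], "claw": 27},
    {"offset": [0, 0, 0], "rotation": [0, 0, 0], "claw": 24},
    {"offset": [0, 0, 0], "rotation": [0, 0, 0], "claw": 24},
    {"offset": [0, 0, 0], "rotation": [0, 0, 0], "claw": 24},
    {"offset": [0, 0, 0], "rotation": [0, 0, 0], "claw": 24},
    {"offset": [0, 0, 0], "rotation": [0, 0, 0], "claw": 24},
    {"offset": [0, 0, 0], "rotation": [0, 0, 0], "claw": 24}
  ]
}}

```text
t: 25.45
tcp_pos: [0.4502, -0.0085, 0.3847]
eef_rot: [3.13, 0.272, 0.003]
wrist_force: [0.1, 0.7, 6.6]
opening: 0.0254
```

>>> {"api": "jog_arm", "payload": {
  "steps": [
    {"offset": [0, -0.7, 0], "rotation": [0, 0, 0], "claw": 24},
    {"offset": [0, -0.7, 0], "rotation": [0, 0, 0], "claw": 24},
    {"offset": [0, -0.7, 0], "rotation": [0, 0, 0], "claw": 24},
    {"offset": [0, -0.7, 0], "rotation": [0, 0, 0], "claw": 24},
    {"offset": [0, -0.7, 0], "rotation": [0, 0, 0], "claw": 24},
    {"offset": [0, -0.7, 0], "rotation": [0, 0, 0], "claw": 24},
    {"offset": [0, -0.7, 0], "rotation": [0, 0, 0], "claw": 24},
    {"offset": [0, -0.1, 0], "rotation": [0, 0, 0], "claw": 24}
  ]
}}

```text
t: 26.12
tcp_pos: [0.4495, -0.0048, 0.3847]
eef_rot: [3.125, 0.272, 0.004]
wrist_force: [0.1, -4.8, 4.3]
opening: 0.0254
```

>>> {"api": "jog_arm", "payload": {
  "steps": [
    {"offset": [0, -0.5, 0], "rotation": [0, 0, 0], "claw": 24},
    {"offset": [0, -0.5, 0], "rotation": [0, 0, 0], "claw": 24},
    {"offset": [0, -0.5, 0], "rotation": [0, 0, 0], "claw": 24},
    {"offset": [0, -0.5, 0], "rotation": [0, 0, 0], "claw": 24},
    {"offset": [0, -0.5, 0], "rotation": [0, 0, 0], "claw": 24},
    {"offset": [0, 0, 0], "rotation": [0, 0, 0], "claw": 24},
    {"offset": [0, 0, 0], "rotation": [0, 0, 0], "claw": 24},
    {"offset": [0, 0, 0], "rotation": [0, 0, 0], "claw": 24}
  ]
}}

```text
t: 26.78
tcp_pos: [0.4491, -0.0024, 0.3847]
eef_rot: [3.125, 0.272, 0.004]
wrist_force: [1.6, -6.1, 5.7]
opening: 0.0253
```

>>> {"api": "jog_arm", "payload": {
  "steps": [
    {"offset": [0, -0.5, 0], "rotation": [0, 0, 0], "claw": 24},
    {"offset": [0, -0.5, 0], "rotation": [0, 0, 0], "claw": 24},
    {"offset": [0, -0.5, 0], "rotation": [0, 0, 0], "claw": 24},
    {"offset": [0, -0.5, 0], "rotation": [0, 0, 0], "claw": 24},
    {"offset": [0, -0.5, 0], "rotation": [0, 0, 0], "claw": 24},
    {"offset": [0, 0, 0], "rotation": [0, 0, 0], "claw": 24},
    {"offset": [0, 0, 0], "rotation": [0, 0, 0], "claw": 24},
    {"offset": [0, 0, 0], "rotation": [0, 0, 0], "claw": 24}
  ]
}}

```text
t: 27.45
tcp_pos: [0.4487, 0.0001, 0.3847]
eef_rot: [3.126, 0.272, 0.004]
wrist_force: [-0.0, -5.6, 5.5]
opening: 0.0253
```

```bash
python3 rk.py g1; python3 look.py wrist g_
```

```text
t 27.45 F tool [-0.97  5.55 -5.46] T tool [-0.69 -0.1   0.07] tilt deg 0.13237280913228827 open 0.025332688875411076
side [([262.61, 223.15], 41), ([240.03, 233.39], 33)] [(array([242.5, 231.1]), 0.59), (array([247.2, 219.9]), 0.83)]
top [([304.56, 241.89], 55)] [(array([310., 253.]), 0.84)]
27.75 F tool [ 0.0171  4.6375 -6.1583] open 0.025278655811007453 grasp [ 0.4492 -0.0005  0.23  ]
wrist knob_grip [280.7 276.3] 0.59 [ 0.4496 -0.001   0.225 ]
wrist fork [201.7 229.9] 0.56 [0.443  0.0456 0.166 ]
```

Force is steady at sliding friction and the fork follows. I continue to the stop.

>>> {"api": "jog_arm", "payload": {
  "steps": [
    {"offset": [0, -0.5, 0], "rotation": [0, 0, 0], "claw": 24},
    {"offset": [0, -0.5, 0], "rotation": [0, 0, 0], "claw": 24},
    {"offset": [0, -0.5, 0], "rotation": [0, 0, 0], "claw": 24},
    {"offset": [0, -0.5, 0], "rotation": [0, 0, 0], "claw": 24},
    {"offset": [0, 0, 0], "rotation": [0, 0, 0], "claw": 24},
    {"offset": [0, 0, 0], "rotation": [0, 0, 0], "claw": 24},
    {"offset": [0, 0, 0], "rotation": [0, 0, 0], "claw": 24},
    {"offset": [0, 0, 0], "rotation": [0, 0, 0], "claw": 24}
  ]
}}

```text
t: 28.57
tcp_pos: [0.4485, 0.0012, 0.3847]
eef_rot: [3.122, 0.273, 0.005]
wrist_force: [2.0, -9.4, 4.6]
opening: 0.0252
```

>>> {"api": "jog_arm", "payload": {
  "steps": [
    {"offset": [0, -0.5, 0], "rotation": [0, 0, 0], "claw": 24},
    {"offset": [0, -0.5, 0], "rotation": [0, 0, 0], "claw": 24},
    {"offset": [0, -0.5, 0], "rotation": [0, 0, 0], "claw": 24},
    {"offset": [0, 0, 0], "rotation": [0, 0, 0], "claw": 24},
    {"offset": [0, 0, 0], "rotation": [0, 0, 0], "claw": 24},
    {"offset": [0, 0, 0], "rotation": [0, 0, 0], "claw": 24},
    {"offset": [0, 0, 0], "rotation": [0, 0, 0], "claw": 24},
    {"offset": [0, 0, 0], "rotation": [0, 0, 0], "claw": 24}
  ]
}}

```text
t: 29.23
tcp_pos: [0.4484, 0.0017, 0.3847]
eef_rot: [3.119, 0.273, 0.005]
wrist_force: [1.9, -14.3, 3.6]
opening: 0.0252
```

The force climbs with almost no travel (14 N), and total knob travel is about 22 mm: that is the end stop. I release and retract.

>>> {"api": "jog_arm", "payload": {
  "steps": [
    {"offset": [0, 0, 0], "rotation": [0, 0, 0], "claw": 50},
    {"offset": [0, 0, 0], "rotation": [0, 0, 0], "claw": 50},
    {"offset": [0, 0, 0], "rotation": [0, 0, 0], "claw": 50},
    {"offset": [0, 0, -10], "rotation": [0, 0, 0], "claw": 50},
    {"offset": [0, 0, -20], "rotation": [0, 0, 0], "claw": 50},
    {"offset": [0, 0, -20], "rotation": [0, 0, 0], "claw": 50},
    {"offset": [0, 0, -10], "rotation": [0, 0, 0], "claw": 50},
    {"offset": [0, 0, 0], "rotation": [0, 0, 0], "claw": 50}
  ]
}}

```text
t: 29.9
tcp_pos: [0.4483, 0.005, 0.4468]
eef_rot: [3.129, 0.272, 0.01]
wrist_force: [0.2, -0.0, -0.2]
opening: 0.0426
```

>>> {"api": "jog_arm", "payload": {
  "steps": [
    {"offset": [0, 3, -3], "rotation": [0, 0, 0], "claw": 50},
    {"offset": [0, 0, 0], "rotation": [0, 0, 0], "claw": 50},
    {"offset": [0, 0, 0], "rotation": [0, 0, 0], "claw": 50},
    {"offset": [0, 0, 0], "rotation": [0, 0, 0], "claw": 50},
    {"offset": [0, 0, 0], "rotation": [0, 0, 0], "claw": 50},
    {"offset": [0, 0, 0], "rotation": [0, 0, 0], "claw": 50},
    {"offset": [0, 0, 0], "rotation": [0, 0, 0], "claw": 50},
    {"offset": [0, 0, 0], "rotation": [0, 0, 0], "claw": 50}
  ]
}}

```text
t: 30.57
tcp_pos: [0.4478, 0.0018, 0.4464]
eef_rot: [-3.13, -0.272, 0.001]
wrist_force: [0.2, -0.3, 0.6]
opening: 0.0428
```

```bash
python3 rk.py h1; python3 look.py wrist h_
```

```text
t 30.5667 F tool [ 0.16  0.35 -0.57] T tool [ 0.01 -0.02 -0.02] tilt deg -0.021244530164042087 open 0.04278638934836412
side [([261.61, 223.48], 44), ([240.29, 232.97], 38)] [(array([242.8, 229. ]), 0.57), (array([250.6, 221.6]), 0.7)]
top [([304.43, 241.96], 56)] [(array([313.4, 232.3]), 0.69)]
30.8667 F tool [-1.0257 -0.1914 -0.2939] open 0.042808144118818475 grasp [0.4479 0.0018 0.2919]
wrist knob_grip [280.2 229.9] 0.64 [0.4487 0.0016 0.225 ]
wrist fork [218.8 203.4] 0.78 [0.4426 0.0492 0.166 ]
```

View pics/h_wrist.png

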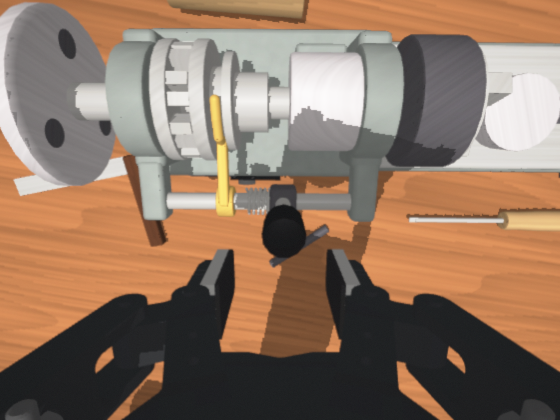

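The teeth are fully interleaved at (182,95), with the knob at (285,230) and fork at (227,200), 47–48 mm apart, so the spring is unloaded. The gripper is clear, so I hand in.

```bash
python3 -c "
from plant import arm
print(arm.job_done())"
```

```text
the job is handed in; nothing more can be done
None
```

The lathe is in gear, and I handed the job in at about 31 s of robot time. The interface gave no verdict, so the result rests on my own checks.

**What I did**
- **Knob to the teeth:** I eased the gear knob forward until the teeth touched. I then pushed on a few millimetres; the last reading was about 12 N, before a final 1 mm. That is under the 18 N forcing limit. I let go.
- **Rocking the wheel:** I pinched the handwheel and turned it one way in small steps. At about 23° the fork jumped forward by about 4 mm, which meant the teeth had dropped in. I turned it 1.5° more and released it.
- **Pushing home:** I pushed the knob home at about 5–6 N of sliding force until it came up firm at about 14 N. Then I let go and backed off.

**Last checks**
- **Mesh:** The wrist camera shows the teeth fully interleaved.
- **Knob position:** The knob is at world y 0.0016, within about 1 mm of the home position I predicted. It had travelled about 22 mm in all.
- **Fork:** It sits 47–48 mm ahead of the knob, so the spring is unloaded.
- **Robot:** The wrist force is about zero and the gripper is clear of everything.

**Less certain**
- **Sleeve:** I saw no sign that it was dragged round, and tangential forces stayed under about 5 N whenever I read them. I did not measure its angle.
- **Detector:** Some single fork and knob readings were wrong, so I relied on the pictures and on colour tracking of the fork.

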